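# Eject a pressed bush: open the guard's gate, hold the ejector lever down

### The job

The bush in the bench press is finished and sits down in its nest. Push the sliding gate on the press guard fully open by its knob, then reach down through the window it uncovers and press the ejector lever all the way down with the fingertips, so that the ejector lifts the bush, without touching the guard frame, the bush or the things lying about. The job ends while holding: finish with the lever still held fully down and the bush standing raised in its nest, ready for someone to take.

Things in the scene. Friction and masses are not known exactly. Their poses are not given: they have to be found in the camera images.
- press: Green bench press, fixed: base plate 300 (x) x 250 (y) x 14 mm; column, head and air cylinder at the far side (up to 250 mm high, all at x > 20 mm; the ram does not move). Origin: centre of the base's underside, on the worktop; x points away from the operator to the column, y left, z up. This is the 'press frame' of the values below, in mm. Place and yaw (up to 0.3 rad) vary.
- guard: Grey guard frame fixed over the press's base (frame = press frame). Its top is a 3 mm sheet sloping 14 degrees down towards the operator: 63 high at its front edge x = -143, 100 at x = +5, y -122 to 122; behind it bars rise to 124 at x = +100. Two gate runners stand 10 mm proud of the sheet along y, at x -145 to -134 and -27 to -14. Must not be touched anywhere.
- window (a point): Centre of the rectangular window in the guard's sheet: press frame (-82, -35, 79), axes as the press. It runs 49 mm each way in x and 48 mm each way in y. The gate covers it at the start.
- gate (a joint): Gate position in m: 0 shut over the window, 0.098 fully open at its stop (starts 0 to 0.015). It slides along the press's +y (left) on the guard's sheet, stays where it is left and needs about 2 N of push. Steel sheet 109 x 106 x 3 mm, its top about 6 mm above the middle of the guard's sheet.
- gate_knob (a point): Centre of the top of the gate's black knob, 28 mm in diameter, 22 mm high (slimmer in its lowest 8 mm), standing square on the sloping gate: gate shut, press frame about (-113, -35, 99); moves along y only. The gate reaches 53 mm each way in y from the knob's axis, so a finger within 35 mm of it in y is over the gate. Axes slope with the gate (y as the press's y).
- lever: Steel ejector lever under the window, along the press's x. Origin at its pivot, press frame (10, -35, 46); it turns about the press's y. A spring raises it again when let go; about 3 N at the plate starts it, 6 N at the bottom, where it meets a hard stop after 0.22 rad.
- lever_plate (a point): Middle of the upper face of the ribbed 36 x 36 mm thumb plate at the operator's end of the lever, where it is pressed: press frame (-85, -35, 70) at rest, about 8 mm below the guard's sheet; fully down (-88, -35, 49). Axes turn with the lever.
- nest_floor (a point): Point on the press where the underside of the bush rests before it is ejected: middle of the round steel nest, press frame (65, -35, 66). The nest's wall, 78 mm across, stands 18 mm above it. The bush lifts about 12 mm when the lever is fully down.
- bush: The finished bush, grey ring with a rusty inner sleeve, 58 mm in diameter, 26 mm high, loose in the nest. Origin at the centre of its underside, z up its axis. Must be raised by the ejector only, never touched by the robot.
- spare_nut: Bystander: bright nut 25 mm across, 12 mm high, lying on the press's base inside the guard. Origin at the centre of its underside.
- spanner: Bystander: open/ring spanner 228 mm long, 8 mm thick, lying to the left of the press. Origin at the centre of its underside.
- tin: Bystander: yellow tin with a black lid, 64 mm in diameter, 41 mm high, standing to the right of the press. Origin at the centre of its underside.
- hex_bolt: Bystander: rusty bolt 51 mm high standing on its head to the right of the press. Origin at the centre of its underside.
- big_nut: Bystander: rusty nut 27 mm across, 14 mm high, left of the press. Origin at the centre of its underside.
- red_driver: Bystander: screwdriver with a red handle, 244 mm long, lying farther right. Origin at the centre of its underside.
- ball_hammer: Bystander: hammer with a wooden handle, 304 mm long, 27 mm high, lying farther right. Origin at the centre of its underside.

How it is judged:
By the outcome, as a careful person would: the job done as asked, in the order asked, and still so for the second after the job is handed in, while the arm keeps its last pose, push and grip.
It also fails if it takes over 38 s, if anything falls off the work surface, if the arm or the gripper's body presses on something with over 40 N, if the wrist force passes 120 N, or if a joint passes its speed limit or range.

### The arm

A 6-joint arm with a two-finger parallel gripper is mounted at the origin on a cart in front of the work surface, level with it; the furniture and walls round the work are solid. World frame = base frame: x ahead of the robot, y to its left, z up, the work surface at z = 0. Lengths are in m, angles in rad, forces in N, time in s.
With the tool pointing down it reaches from about 0.3 to 0.775 m from the base axis. Payload 14.6 kg.
Tool frame: the origin (TCP) lies midway between the tips of the shut fingers; the grasp point (between the pads) lies 19 mm behind it; z points along the fingers, y is the line along which they close (so a half turn about z gives the same grasp; the last joint's range is limited). The gripper opens to 94 mm and grips with 3 to 60 N. Pads are 16 mm wide; open, the fingers measure 119 mm over their backs; the gripper's body (75 mm by 177 mm) begins 78 mm behind the grasp point.
Start: joints at [1.24, 0.3, 1.521, -0, 1.321, -0.067], TCP at [0.143, 0.531, 0.205] pointing down, gripper open.
Joint ranges: [-3.03, 3.03], [-0.79, 2.21], [0.23, 2.52], [-1.04, 4.18], [0, 3.07], [-2.55, 2.55]. Speed limits (rad/s): [2.22, 2.22, 2.57, 3.14, 3.14, 3.14].

### API

Orientations are given as [roll, pitch, yaw] about the fixed x, y, z axes, in that order (R = Rz(yaw) Ry(pitch) Rx(roll)).
In Python, from station import * gives the robot as it stands.
- The arm moves only by the tool send_rows, never from a script. Its argument "targets" is a list of rows, each an object of numbers: "x", "y", "z": the shift along the world's x, y, z in units of 0.2 m (1.0 is 0.2 m); "spin": the turn about the world's z in units of pi/2 rad (1.0 is pi/2 rad); "claw": the finger opening in mm, from 0 to 94. A call has 1 to 20 rows; each row shifts and turns the commanded pose from where the row before left it; what a row does not reach is not made up. A row lasts 1/10 s, in which the tool goes at most 50 mm and 8.59 degrees, less where a joint would pass 70% of its speed; a pose out of reach is approached as far as the arm can. A call with a number of a shift or a turn outside -1 to 1 is refused whole. A call with a gripper value outside its range is refused whole. The fingers move at their own pace and stop on an object; "force" is the grip in N (left out, the last holds). Time passes only in rows, so rows that do not move let the fingers close. It gives the time, the measured TCP pose, the force, the opening and the grip force at its end, in the units of the state.
- get_obs(): the state, without advancing time (a new reading comes with each control period).
- camera(name): name is "side" or "top" or "wrist"; returns the picture (400x640x3 uint8, blue, green, red); there is no depth.
- camera_model(name): a dict with "fovy" (degrees; the focal length in pixels is half the picture's height over the tangent of half this angle, whatever the lens; pixels are square), "cx", "cy" (the principal point, pixels), "T" (4x4, takes a point from camera to world coordinates). Camera axes: x right, y down, z forward; pixel columns grow to the right and rows downward; lengths in m; the calibration is good to about 2 mm. A picture is of the moment at which its call begins: read the wrist's pose just before it. camera_model takes no time and is no camera call; for the wrist camera it gives the pose at the moment of the call.
- hand_in(): hands the job in; it is judged then, once.
The state is a dict: "time_s": time; "qpos": joint angles; "joint_vel": joint speeds; "tau": joint torques, N m; "ee_pos": TCP position; "eef_rot": TCP orientation; "force": force on the tool from outside, world axes, zero at the start; "moment": the same for the moment, N m; "grip_width": finger opening in m; "grip_force": force on a finger pad.
Only numpy, scipy, OpenCV 4.12 (cv2) and the standard library are available. Lean on these libraries where they do the work, as an engineer would, in place of code of your own. Each camera call takes 0.05 s, during which the arm holds its last target. There are 200 camera calls.

## Working session

There is one attempt and no reset: what is moved stays moved. The work goes in short steps, Python scripts to look and compute and a tool call to move; the robot and the scene stay as the last step left them, time stands still between calls to the robot, and variables do not carry over. Pictures are saved under pics/ and viewed, at most 10 in all, crops included, and the job is handed in when it is done.

Besides the shell and the picture viewer there is one more tool, called after "Call:" as a command line: name --argument value ..., lists and objects as JSON in quotes. send_rows: Moves the arm, as the interface text tells. Its arguments: {"type":"object","properties":{"targets":{"type":"array"},"force":{"type":"number"}},"required":["targets"]}

```bash
mkdir -p pics; python3 - <<'E'
from station import *
import cv2,numpy as np
o=get_obs();print(o)
for n in("top","side"):
    cv2.imwrite(f"pics/{n}0.png",camera(n));m=camera_model(n);print(n,m)
E
```

```text
{'time_s': 0.0, 'qpos': array([ 1.24037231e+00,  3.00457495e-01,  1.52157276e+00,  4.79431312e-06,
        1.32070118e+00, -6.65918927e-02]), 'joint_vel': array([ 0.00016823, -0.0024467 ,  0.0006167 ,  0.00198106,  0.00094006,
       -0.00087423]), 'tau': array([ 2.01685027e-03, -5.31807876e+01, -3.52742279e+01,  7.09387986e-02,
        2.43975897e-02, -8.23350570e-05]), 'ee_pos': array([0.14334296, 0.53072329, 0.20489732]), 'eef_rot': array([-3.14045671e+00, -8.04109040e-05,  2.87775930e+00]), 'force': array([-0.96156384,  0.02818124,  0.22306027]), 'moment': array([ 0.02144328, -0.0405733 , -0.00405989]), 'grip_force': 0.0, 'grip_width': 0.09416172388178888}
top {'fovy': 50.30673276336449, 'cx': 323.17869562171416, 'cy': 202.38209414015344, 'T': array([[ 0.01306085, -0.98152916,  0.19086626,  0.28722964],
       [-0.99973157, -0.01647152, -0.01629376, -0.13729275],
       [ 0.01913665, -0.19060221, -0.98148081,  1.43096788],
       [ 0.        ,  0.        ,  0.        ,  1.        ]])}
side {'fovy': 49.18858781769116, 'cx': 322.5055708173468, 'cy': 195.76618412235172, 'T': array([[ 0.85061155, -0.30709068,  0.42679657,  0.007561  ],
       [-0.5254649 , -0.52523133,  0.66934198, -0.96906287],
       [ 0.01861825, -0.79361663, -0.60813321,  0.85103054],
       [ 0.        ,  0.        ,  0.        ,  1.        ]])}
```

View pics/top0.png

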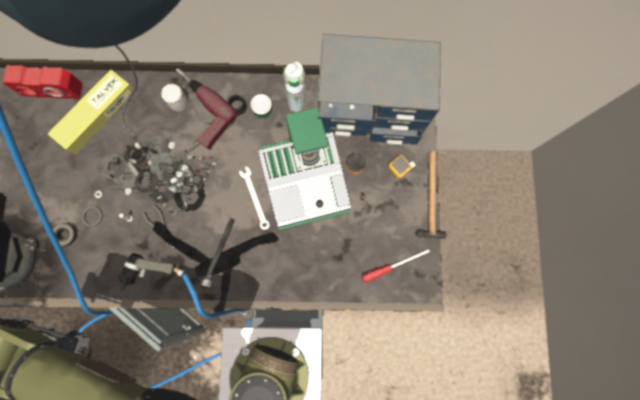

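View pics/side0.png

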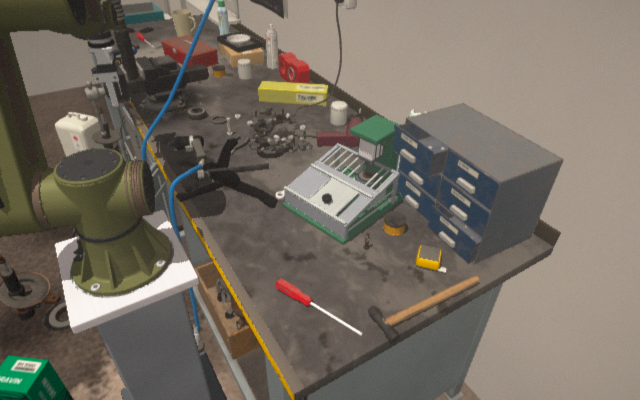

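The top view shows the press at about (305,180), with the knob at (320,204). The side view has the knob at (327,199). I'll enlarge both to get the yaw.

```bash
cat > h.py <<'E'
from station import *
import cv2,numpy as np
def ray(m,u,v):
    f=200/np.tan(np.radians(m["fovy"]/2)); T=m["T"]
    d=T[:3,:3]@np.array([(u-m["cx"])/f,(v-m["cy"])/f,1]); return T[:3,3],d/np.linalg.norm(d)
def onz(m,u,v,z):
    o,d=ray(m,u,v); return o+d*(z-o[2])/d[2]
def tri(L):
    A=0;b=0
    for m,u,v in L:
        o,d=ray(m,u,v);P=np.eye(3)-np.outer(d,d);A=A+P;b=b+P@o
    return np.linalg.solve(A,b)
def proj(m,p):
    f=200/np.tan(np.radians(m["fovy"]/2)); q=np.linalg.inv(m["T"])@np.r_[p,1]
    return q[:2]/q[2]*f+[m["cx"],m["cy"]]
E
python3 - <<'E'
from h import *
a=cv2.imread("pics/top0.png")[100:240,240:370];b=cv2.imread("pics/side0.png")[110:250,270:420]
cv2.imwrite("pics/c0.png",np.hstack([cv2.resize(a,None,fx=4,fy=4,interpolation=cv2.INTER_CUBIC)[:, :400*2][:560,:],np.zeros((560,0,3),np.uint8)]))
def knob(im,x0,x1,y0,y1):
    g=im[y0:y1,x0:x1].max(2); n,l,s,c=cv2.connectedComponentsWithStats((g<70).astype(np.uint8))
    for i in range(1,n): print(s[i],c[i]+[x0,y0])
knob(cv2.imread("pics/top0.png"),305,340,190,220);print()
knob(cv2.imread("pics/side0.png"),312,345,185,215)
E
```

```text
[11 10  8  8 51] [326.47058824 198.39215686]
[28 24  4  4  4] [341.5 210.5]
```

View pics/c0.png

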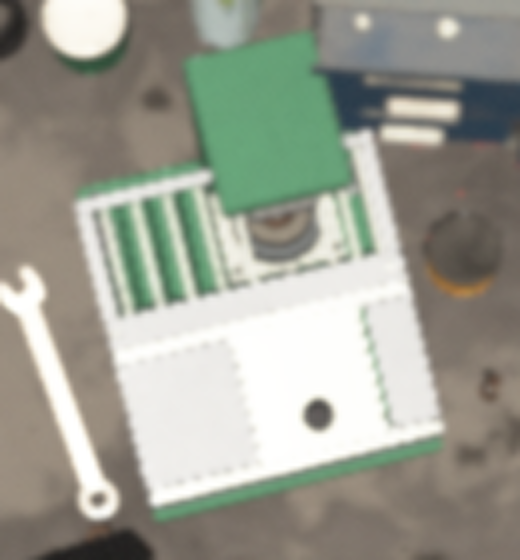

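The crop shows the knob at (319,203) in full-image pixels. The base's front edge runs from crop (157,518) to (440,448), and the gate is slightly open.

```bash
python3 - <<'E'
from h import *
t=camera_model("top");s=camera_model("side")
c=lambda x,y:((x+.5)/4-.5+240,(y+.5)/4-.5+100)
k=tri([(t,*c(318,413)),(s,326.5,198.0)]);print("knob",k, proj(t,k),proj(s,k))
print("knob on z .099",onz(t,*c(318,413),.099))
fl=onz(t,*c(157,520),.014);fr=onz(t,*c(441,450),.014);bl=onz(t,*c(78,190),.014)
d=fl-fr;yaw=np.arctan2(-d[0],d[1]);print("base",fl,fr,bl,"yaw",yaw,np.linalg.norm(d),np.arctan2(*(bl-fl)[[1,0]]),np.linalg.norm(bl-fl))
R=np.array([[np.cos(yaw),-np.sin(yaw)],[np.sin(yaw),np.cos(yaw)]])
m=(fl+fr)[:2]/2
O=m+R@[.15,0];print("O",O,"knob in press",R.T@(k[:2]-O))
E
```

```text
knob [ 0.54593134 -0.14649353  0.09035418] [319.09900232 202.92871722] [326.5660129  197.98715013]
knob on z .099 [ 0.54443854 -0.14651439  0.099     ]
base [ 0.46757967 -0.01398715  0.014     ] [ 0.53076708 -0.25145807  0.014     ] [0.75418386 0.06380427 0.014     ] yaw 0.2600591146621863 0.24573377088630124 0.26503915115050186 0.29697385410857535
O [ 0.64412959 -0.09415196] knob in press [-0.1083553  -0.02533111]
```

```bash
python3 - <<'E'
from h import *
from scipy.spatial.transform import Rotation as R
o=get_obs();w=camera_model("wrist");Rt=R.from_euler("xyz",o["eef_rot"]).as_matrix()
print(w["fovy"],Rt.T@(w["T"][:3,3]-o["ee_pos"]),Rt.T@w["T"][:3,:3])
for n in("top","side"):print(proj(camera_model(n),o["ee_pos"]))
c,s=np.cos(.262),np.sin(.262)
O=np.array([.5459,-.1465])-np.array([[c,-s],[s,c]])@[-.113,-.0253]
print("O",O)
for p in([-.113,-.063],[-.113,.04],[-.088,-.035]):print(p,O+np.array([[c,-s],[s,c]])@p)
E
```

```text
59.78972556580469 [ 0.06906666  0.00020116 -0.17759819] [[ 3.98373226e-04 -9.71494159e-01 -2.37063157e-01]
 [ 9.99999917e-01  3.68053845e-04  1.72152573e-04]
 [-7.99932131e-05 -2.37063206e-01  9.71494225e-01]]
[ 69.73578674 335.43173685]
[116.86487183 100.6362134 ]
O [ 0.64849072 -0.09279494]
[-0.113, -0.063] [ 0.55566478 -0.18291345]
[-0.113, 0.04] [ 0.52898646 -0.08342844]
[-0.088, -0.035] [ 0.57255927 -0.14939366]
```

Call:
send_rows --targets '[{"z":0.2,"claw":0},{"z":0.2,"spin":0.02},{"x":0.112,"y":-0.195,"spin":0.02},{"x":0.112,"y":-0.195,"spin":0.02},{"x":0.112,"y":-0.195,"spin":0.02},{"x":0.112,"y":-0.195,"spin":0.02},{"x":0.112,"y":-0.195,"spin":0.02},{"x":0.112,"y":-0.195,"spin":0.02},{"x":0.112,"y":-0.195,"spin":0.02},{"x":0.112,"y":-0.195,"spin":0.02},{"x":0.112,"y":-0.195,"spin":0.02},{"x":0.112,"y":-0.195,"spin":0.02},{"x":0.112,"y":-0.195,"spin":0.02},{"x":0.112,"y":-0.195,"spin":0.02},{"x":0.112,"y":-0.195,"spin":0.02},{"x":0.112,"y":-0.195,"spin":0.02},{"x":0.112,"y":-0.195,"spin":0.02},{"x":0.112,"y":-0.195,"spin":0.015}]'

```text
schema error: expected keys x, y, z, spin, claw
```

Call:
send_rows --targets '[{"z":-0.1},{"z":-0.1},{}]'

```text
schema error: expected keys x, y, z, spin, claw
```

```bash
python3 - <<'E'
from h import *
o=get_obs();w=camera_model("wrist");im=camera("wrist");cv2.imwrite("pics/w1.png",im);print(o["ee_pos"],o["eef_rot"],o["qpos"])
import pickle;pickle.dump(w,open("w1.pkl","wb"));print(proj(w,[.5459,-.1465,.095]),proj(w,[.5557,-.183,.087]))
E
```

```text
[0.14333877 0.53074631 0.2049625 ] [-3.14054839e+00 -3.46675277e-05  2.87784529e+00] [ 1.24041269e+00  3.00397643e-01  1.52149630e+00 -3.60650952e-05
  1.32074296e+00 -6.66273502e-02]
[-125.61930386  637.45758087] [-138.97053112  638.13563112]
```

View pics/w1.png

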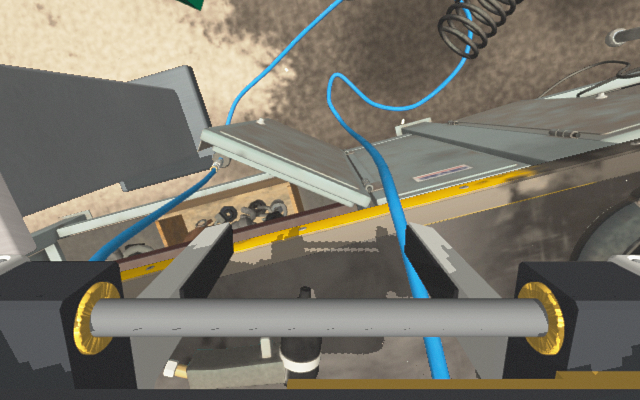

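The moves were refused because every row needs all its keys, so the arm is still at the start pose and this wrist picture only shows the bench edge. I'll resend with full rows.

Call:
send_rows --targets '[{"x":0,"y":0,"z":0.2,"spin":0,"claw":0},{"x":0,"y":0,"z":0.2,"spin":0.02,"claw":0},{"x":0.112,"y":-0.195,"z":0,"spin":0.02,"claw":0},{"x":0.112,"y":-0.195,"z":0,"spin":0.02,"claw":0},{"x":0.112,"y":-0.195,"z":0,"spin":0.02,"claw":0},{"x":0.112,"y":-0.195,"z":0,"spin":0.02,"claw":0},{"x":0.112,"y":-0.195,"z":0,"spin":0.02,"claw":0},{"x":0.112,"y":-0.195,"z":0,"spin":0.02,"claw":0},{"x":0.112,"y":-0.195,"z":0,"spin":0.02,"claw":0},{"x":0.112,"y":-0.195,"z":0,"spin":0.02,"claw":0},{"x":0.112,"y":-0.195,"z":0,"spin":0.02,"claw":0},{"x":0.112,"y":-0.195,"z":0,"spin":0.02,"claw":0},{"x":0.112,"y":-0.195,"z":0,"spin":0.02,"claw":0},{"x":0.112,"y":-0.195,"z":0,"spin":0.02,"claw":0},{"x":0.112,"y":-0.195,"z":0,"spin":0.02,"claw":0},{"x":0.112,"y":-0.195,"z":0,"spin":0.02,"claw":0},{"x":0.112,"y":-0.195,"z":0,"spin":0.02,"claw":0},{"x":0.112,"y":-0.195,"z":0,"spin":0.015,"claw":0},{"x":0,"y":0,"z":0,"spin":0,"claw":0}]'

```text
time_s: 2.05
ee_pos: [0.5029, -0.0967, 0.2841]
eef_rot: [3.141, -0.002, -2.882]
force: [0.1, 1.0, 0.1]
grip_width: -0.0001
grip_force: 0.0
```

Call:
send_rows --targets '[{"x":0.1,"y":-0.2,"z":-0.1,"spin":0,"claw":0},{"x":0.1,"y":-0.2,"z":-0.1,"spin":0,"claw":0},{"x":0,"y":0,"z":0,"spin":0,"claw":0},{"x":0,"y":0,"z":0,"spin":0,"claw":0}]'

```text
time_s: 2.45
ee_pos: [0.5415, -0.173, 0.2446]
eef_rot: [3.14, -0.001, -2.88]
force: [0.4, 0.5, 1.0]
grip_width: 0.0006
grip_force: 0.0
```

```bash
python3 - <<'E'
from h import *
o=get_obs();w=camera_model("wrist");im=camera("wrist");cv2.imwrite("pics/w2.png",im);print(o["ee_pos"],o["eef_rot"],o["qpos"],o["force"])
import pickle;pickle.dump(w,open("w2.pkl","wb"));print(proj(w,[.5459,-.1465,.095]),proj(w,[.5557,-.183,.087]))
E
```

```text
[ 0.54153042 -0.17297003  0.24461194] [ 3.14030001e+00 -1.45995121e-03 -2.88017928e+00] [-3.73676912e-01  3.16210903e-01  1.40873011e+00  1.76529150e-04
  1.41859379e+00 -2.20591260e+00] [0.37579032 0.46368573 0.99911591]
[343.06221682 194.83073358] [304.35469076 192.95108602]
```

View pics/w2.png

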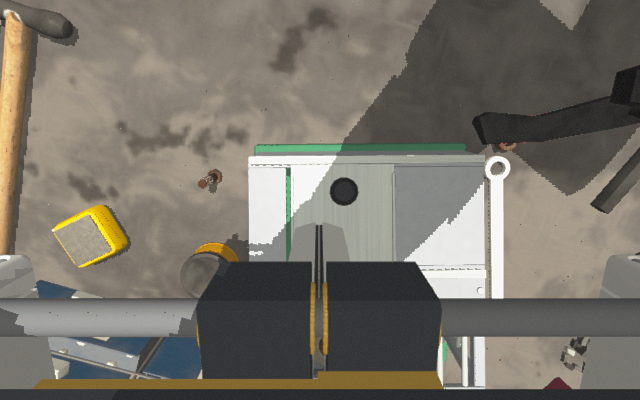

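The wrist view shows the knob at (344,191), the gate left of the green strip at x≈290, and the press square to the tool. Now I'll refine the knob position.

```bash
python3 - <<'E'
from h import *
import pickle
w=pickle.load(open("w2.pkl","rb"));t=camera_model("top");s=camera_model("side")
g=cv2.imread("pics/w2.png")[170:212,320:370].max(2);n,l,st,c=cv2.connectedComponentsWithStats((g<45).astype(np.uint8));i=1+st[1:,4].argmax();u,v=c[i]+[320,170];print(u,v,st[i])
print(tri([(w,u,v),(t,319.1,202.9),(s,326.5,198)]),tri([(w,u,v),(t,319.1,202.9)]))
k=onz(w,u,v,.097);print(k)
# front edges
yaw=-2.8802+np.pi
c_,s_=np.cos(.262),np.sin(.262);R=np.array([[c_,-s_],[s_,c_]])
fl=onz(w,465,145,.014);fr=onz(w,255,145,.014);d=fl-fr;print("basefront",fl,fr,np.linalg.norm(d),np.arctan2(-d[0],d[1]))
gl=onz(w,484.5,157,.063);gr=onz(w,249,157,.063);print("guard",gl,gr,np.linalg.norm(gl-gr),np.arctan2(*((gl-gr)[[0,1]]*[-1,1])))
O1=((gl+gr)/2)[:2]+R@[.143,0];print(O1,"knob in press",R.T@(k[:2]-O1))
E
```

```text
343.1434782608696 191.38260869565218 [ 11   9  26  26 230]
[ 0.54496302 -0.14672394  0.09067753] [ 0.54543054 -0.14640644  0.0871117 ]
[ 0.54217046 -0.14763036  0.097     ]
basefront [ 0.46896378 -0.01445905  0.014     ] [ 0.53241341 -0.25136327  0.014     ] 0.2452538816860603 0.26168646962826564
guard [ 0.47610759 -0.01166209  0.063     ] [ 0.53922587 -0.24737615  0.063     ] 0.24401851373077765 0.2616366576801146
[ 0.6457867  -0.09248029] knob in press [-0.11436479 -0.02643008]
```

Call:
send_rows --targets '[{"x":0.03,"y":-0.03,"z":-0.15,"spin":0,"claw":0},{"x":0.03,"y":-0.03,"z":-0.2,"spin":0,"claw":0},{"x":0,"y":0,"z":-0.2,"spin":0,"claw":0},{"x":0,"y":0,"z":-0.15,"spin":0,"claw":0},{"x":0,"y":0,"z":-0.05,"spin":0,"claw":0},{"x":0,"y":0,"z":-0.03,"spin":0,"claw":0},{"x":0,"y":0,"z":0,"spin":0,"claw":0}]'

```text
time_s: 3.2
ee_pos: [0.5543, -0.1847, 0.0907]
eef_rot: [-3.141, 0.001, -2.879]
force: [0.4, 0.6, -0.5]
grip_width: 0.0004
grip_force: 0.0
```

```bash
python3 - <<'E'
from h import *
o=get_obs();print(o["ee_pos"],o["force"])
cv2.imwrite("pics/w3.png",camera("wrist")[0:300]);s=camera("side")[150:230,280:400];cv2.imwrite("pics/s3.png",cv2.resize(s,None,fx=6,fy=6,interpolation=cv2.INTER_CUBIC))
E
```

```text
[ 0.5543396  -0.18473049  0.09070285] [ 0.37727614  0.57181508 -0.52219048]
```

View pics/w3.png

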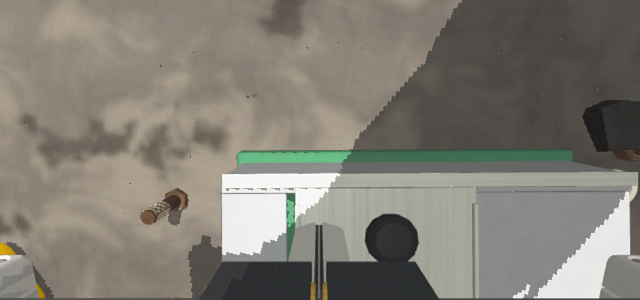

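The fingers stand to the right of the knob (391,238), over the gate and clear of it. Now the push.

Call:
send_rows --targets '[{"x":0,"y":0,"z":-0.012,"spin":0,"claw":0},{"x":-0.013,"y":0.0483,"z":0,"spin":0,"claw":0},{"x":-0.0065,"y":0.0242,"z":0,"spin":0,"claw":0},{"x":-0.0065,"y":0.0242,"z":0,"spin":0,"claw":0},{"x":-0.0065,"y":0.0242,"z":0,"spin":0,"claw":0}]'

```text
time_s: 3.8
ee_pos: [0.5472, -0.1605, 0.0873]
eef_rot: [-3.141, 0.0, -2.879]
force: [-0.2, -1.2, 0.5]
grip_width: 0.0005
grip_force: 0.9
```

Call:
send_rows --targets '[{"x":-0.013,"y":0.0483,"z":0,"spin":0,"claw":0},{"x":-0.013,"y":0.0483,"z":0,"spin":0,"claw":0},{"x":-0.013,"y":0.0483,"z":0,"spin":0,"claw":0},{"x":-0.013,"y":0.0483,"z":0,"spin":0,"claw":0},{"x":-0.013,"y":0.0483,"z":0,"spin":0,"claw":0},{"x":-0.013,"y":0.0483,"z":0,"spin":0,"claw":0}]'

```text
time_s: 4.4
ee_pos: [0.5314, -0.102, 0.087]
eef_rot: [3.142, -0.0, -2.879]
force: [-0.5, -2.3, 1.8]
grip_width: 0.0002
grip_force: 1.1
```

```bash
python3 - <<'E'
from h import *
o=get_obs();e=o["ee_pos"];c,s=np.cos(.262),np.sin(.262);R=np.array([[c,-s],[s,c]])
print(e,o["force"],R.T@(e[:2]-[.6455,-.0925]))
cv2.imwrite("pics/w4.png",camera("wrist"))
E
```

```text
[ 0.53139187 -0.10202751  0.08702661] [-0.45298604 -2.33649842  1.83505581] [-0.11268181  0.02035309]
```

View pics/w4.png

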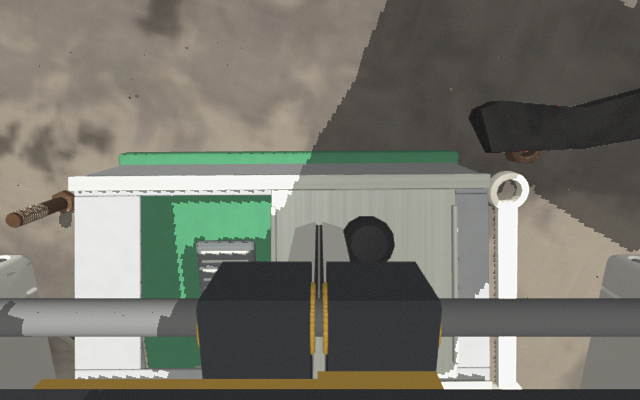

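The gate is following the finger: knob at (369,240), window uncovered up to x≈272, and the plate visible at (225,255). I'll push on to the stop more slowly.

Call:
send_rows --targets '[{"x":-0.0065,"y":0.0242,"z":0,"spin":0,"claw":0},{"x":-0.0065,"y":0.0242,"z":0,"spin":0,"claw":0},{"x":-0.003,"y":0.0121,"z":0,"spin":0,"claw":0},{"x":0,"y":0,"z":0,"spin":0,"claw":0}]'

```text
time_s: 4.85
ee_pos: [0.5284, -0.0905, 0.087]
eef_rot: [3.141, -0.0, -2.879]
force: [-0.5, -0.6, -0.3]
grip_width: 0.0
grip_force: 0.1
```

Call:
send_rows --targets '[{"x":-0.003,"y":0.0121,"z":0,"spin":0,"claw":0},{"x":-0.003,"y":0.0121,"z":0,"spin":0,"claw":0},{"x":0,"y":0,"z":0,"spin":0,"claw":0}]'

```text
time_s: 5.15
ee_pos: [0.5277, -0.0867, 0.0875]
eef_rot: [-3.14, 0.001, -2.879]
force: [-0.5, -5.7, 3.6]
grip_width: 0.0006
grip_force: 3.6
```

Call:
send_rows --targets '[{"x":-0.003,"y":0.0121,"z":0,"spin":0,"claw":0},{"x":-0.0015,"y":0.006,"z":0,"spin":0,"claw":0},{"x":0,"y":0,"z":0,"spin":0,"claw":0}]'

```text
time_s: 5.45
ee_pos: [0.5278, -0.0853, 0.0885]
eef_rot: [-3.135, 0.003, -2.88]
force: [1.2, -22.0, 7.1]
grip_width: 0.0003
grip_force: 10.5
```

The gate is at its stop. Next I back off, rise and move over the window.

Call:
send_rows --targets '[{"x":0.02,"y":-0.075,"z":0,"spin":0,"claw":0},{"x":0,"y":0,"z":0.2,"spin":0,"claw":0},{"x":0,"y":0,"z":0.1,"spin":0,"claw":0},{"x":0.1,"y":-0.12,"z":0,"spin":0,"claw":0},{"x":0.1,"y":-0.12,"z":0,"spin":0,"claw":0},{"x":0,"y":0,"z":0,"spin":0,"claw":0},{"x":0,"y":0,"z":0,"spin":0,"claw":0}]'

```text
time_s: 6.15
ee_pos: [0.5701, -0.1454, 0.1464]
eef_rot: [3.14, -0.001, -2.88]
force: [-0.4, 0.6, -0.7]
grip_width: 0.0004
grip_force: 0.0
```

```bash
python3 - <<'E'
from h import *
o=get_obs();e=o["ee_pos"];c,s=np.cos(.262),np.sin(.262);R=np.array([[c,-s],[s,c]])
print(e,o["force"],R.T@(e[:2]-[.6455,-.0925]))
w=camera_model("wrist");cv2.imwrite("pics/w5.png",camera("wrist"))
import pickle;pickle.dump(w,open("w5.pkl","wb"));O=np.array([.6455,-.0925])
for p in([-.085,-.035,.070],[-.131,-.083,.067],[-.131,.013,.067],[-.113,.063,.099],[-.033,-.083,.091]):print(p,proj(w,np.r_[O+R@p[:2],p[2]]))
E
```

```text
[ 0.57012343 -0.14543463  0.14635265] [-0.42040058  0.55454203 -0.70062024] [-0.086515   -0.03160468]
[-0.085, -0.035, 0.07] [313.28276753 205.42731426]
[-0.131, -0.083, 0.067] [247.73677415 143.93245268]
[-0.131, 0.013, 0.067] [378.47196032 143.93160993]
[-0.113, 0.063, 0.099] [461.58724329 176.09142857]
[-0.033, -0.083, 0.091] [247.71832338 281.42248795]
```

View pics/w5.png

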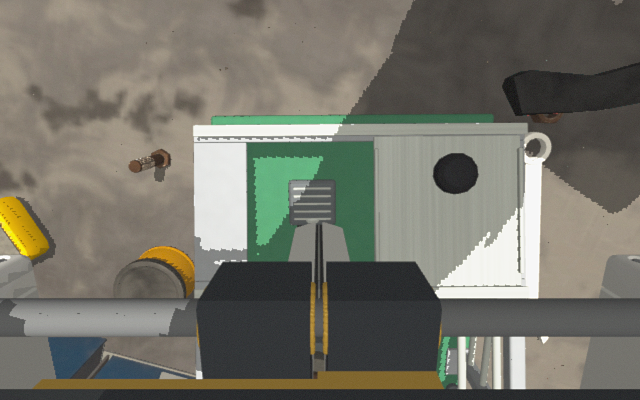

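The window is open: pixel columns 247–375, plate at (312,205), knob at (455,173). I'll check numerically that the gate is fully open.

```bash
python3 - <<'E'
from h import *
import pickle
w=pickle.load(open("w5.pkl","rb"));O=np.array([.6455,-.0925]);c,s=np.cos(.262),np.sin(.262);R=np.array([[c,-s],[s,c]])
for p in([-.113,.063,.099],[-.113,.063,.077],[-.1,.010,.080],[-.1,.116,.08]):print(p,proj(w,np.r_[O+R@p[:2],p[2]]))
im=cv2.imread("pics/w5.png");print([int(x) for x in im[200,366:384].mean(1)],[int(x) for x in im[200,512:532].mean(1)])
g=im[145:200,425:490].max(2);cn,_=cv2.findContours((g<50).astype(np.uint8),cv2.RETR_EXTERNAL,cv2.CHAIN_APPROX_NONE);k=max(cn,key=cv2.contourArea);print(cv2.boundingRect(k),cv2.minEnclosingCircle(k))
L=im[180:225,270:360].mean(2);print(np.round(L[20,::3]))
E
```

```text
[-0.113, 0.063, 0.099] [461.58724329 176.09142857]
[-0.113, 0.063, 0.077] [449.32263515 170.43826446]
[-0.1, 0.01, 0.08] [375.59151266 189.00966356]
[-0.1, 0.116, 0.08] [522.85596905 188.98361914]
[82, 81, 81, 82, 83, 81, 82, 83, 107, 138, 158, 156, 151, 155, 152, 154, 155, 158] [151, 153, 148, 151, 149, 126, 103, 115, 143, 157, 156, 186, 230, 246, 248, 247, 247, 246, 247, 247]
(9, 9, 44, 40) ((30.189655303955078, 27.663793563842773), 21.851335525512695)
[137. 136. 137. 136. 135. 138.  93. 141. 147. 101.  82.  88.  86.  86.
  82.  86.  86.  85.  84.  85.  87.  85.  79.  84.  82.  81.  81.  83.
  83.  81.]
```

The gate is fully open to within about 1 mm, and it stopped hard at 22 N. Now I'll centre over the plate and press down.

Call:
send_rows --targets '[{"x":-0.003,"y":-0.018,"z":-0.1,"spin":0,"claw":0},{"x":0,"y":0,"z":-0.15,"spin":0,"claw":0},{"x":0,"y":0,"z":-0.07,"spin":0,"claw":0},{"x":0,"y":0,"z":-0.03,"spin":0,"claw":0},{"x":0,"y":0,"z":-0.03,"spin":0,"claw":0},{"x":0,"y":0,"z":0,"spin":0,"claw":0}]'

```text
time_s: 6.8
ee_pos: [0.5699, -0.1488, 0.0712]
eef_rot: [-3.142, 0.0, -2.879]
force: [-0.0, 0.5, -0.7]
grip_width: 0.0003
grip_force: 0.0
```

Call:
send_rows --targets '[{"x":0,"y":0,"z":-0.02,"spin":0,"claw":0},{"x":0,"y":0,"z":-0.02,"spin":0,"claw":0},{"x":0,"y":0,"z":-0.02,"spin":0,"claw":0},{"x":0,"y":0,"z":0,"spin":0,"claw":0}]'

```text
time_s: 7.2
ee_pos: [0.5696, -0.1493, 0.0592]
eef_rot: [-3.141, -0.0, -2.879]
force: [-5.1, -1.6, 5.7]
grip_width: 0.0007
grip_force: 3.1
```

Call:
send_rows --targets '[{"x":0,"y":0,"z":-0.02,"spin":0,"claw":0},{"x":0,"y":0,"z":-0.02,"spin":0,"claw":0},{"x":0,"y":0,"z":0,"spin":0,"claw":0}]'

```text
time_s: 7.5
ee_pos: [0.5695, -0.1494, 0.0512]
eef_rot: [-3.141, -0.001, -2.879]
force: [-7.1, -2.5, 7.6]
grip_width: 0.0006
grip_force: 4.0
```

Call:
send_rows --targets '[{"x":0,"y":0,"z":-0.01,"spin":0,"claw":0},{"x":0,"y":0,"z":-0.01,"spin":0,"claw":0},{"x":0,"y":0,"z":0,"spin":0,"claw":0}]'

```text
time_s: 7.8
ee_pos: [0.5697, -0.1496, 0.0497]
eef_rot: [-3.141, -0.0, -2.879]
force: [-18.4, -0.9, 29.2]
grip_width: 0.0002
grip_force: 16.1
```

The lever has met its hard stop at 29 N. I'll check by eye.

```bash
python3 - <<'E'
from h import *
o=get_obs();print(o["ee_pos"],o["force"])
a=camera("wrist")[100:300,150:550];s=camera("side")[115:245,270:420]
s0=cv2.imread("pics/side0.png")[115:245,270:420]
r=lambda i:cv2.resize(i,(400,347),interpolation=cv2.INTER_CUBIC)
cv2.imwrite("pics/f.png",np.vstack([np.hstack([r(s0),r(s)]),np.hstack([a,cv2.resize(camera("top")[125:225,260:360],(400,200))])]))
E
```

```text
[ 0.56967965 -0.14956064  0.04967705] [-18.43718241  -0.9362209   29.16554191]
```

View pics/f.png

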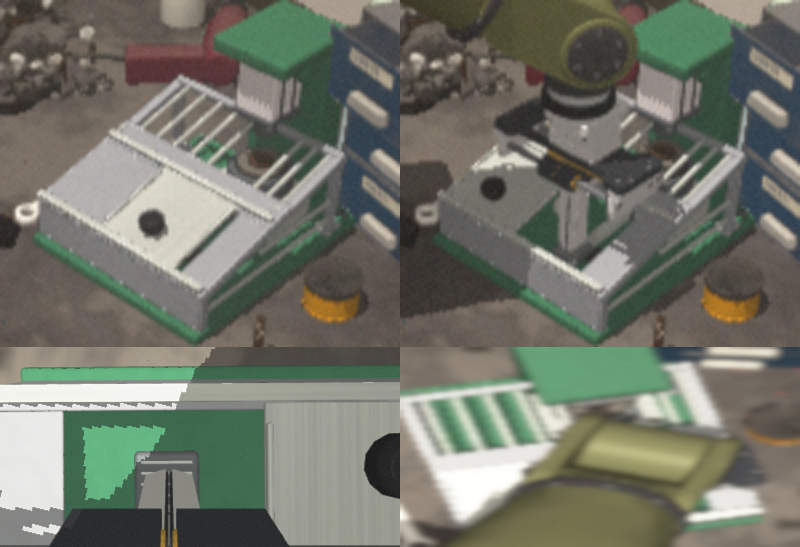

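The picture shows the fingers on the plate, clear of the window edges, with the gate open and the bush standing higher in its nest.

```bash
python3 -c "
from station import *
print(get_obs()['force']);print(hand_in())"
```

```text
[-17.01043516   0.52105478  28.64576387]
the job is handed in; nothing more can be done
None
```

The job is handed in: the gate is pushed to its stop and the fingertips hold the lever at its hard stop with about 29 N. In the last pictures the bush stands raised and nothing else appears touched; the hand-in returned no verdict.

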